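Lift a freshly painted wheel hub with tongs

ROBOT

A 6-joint arm with a two-finger parallel gripper is mounted at the origin on the work surface. World frame = base frame: x ahead of the robot, y to its left, z up, the work surface at z = 0. Lengths are in mm, angles in rad, forces in N, time in s.
With the tool pointing down it reaches from about 275 to 750 mm from the base axis. Payload 10.2 kg.
Tool frame: the origin (TCP) lies midway between the tips of the shut fingers; the grasp point (between the pads) lies 19 mm behind it (ctrl.tcp_to_grasp is the z of the grasp point in the tool frame, in mm); z points along the fingers, y is the direction in which the jaws open and shut (so a half turn about z gives the same grasp; the last joint's range is limited). The gripper opens to 85 mm and grips with 20 to 120 N. Pads are 22 mm wide; open, the fingers measure 114 mm over their backs; the gripper's body (76 mm by 85 mm) begins 54 mm behind the grasp point. The pads swing forward as they close: fully open they stand 13 mm farther back than shut.
Start: joints at [-1.541, 0.313, 1.498, -0, 1.331, -0.223], TCP at [131.297, -508.323, 231.294] pointing down, gripper open.
Joint ranges: [-2.94, 2.94], [-0.97, 2.17], [0.19, 2.56], [-1.23, 4.37], [0.02, 3.11], [-2.88, 2.88]. Speed limits (rad/s): [2.39, 2.39, 3.01, 3.14, 3.14, 3.14].

INTERFACE

Orientations are given as a unit quaternion [w, x, y, z].
In Python, from rig import sensors, capture, order, ctrl gives the robot as it stands. The module is installed in compiled form; this text tells all that it offers.
- The arm moves only by the tool play_rows, never from a script. Its argument "deltas" is a list of rows, each a list of 7 numbers: the shift along the world's x, y, z in units of 40 mm (1.0 is 40 mm), then the turn, a rotation vector about the world's x, y, z in units of 6 degrees (1.0 is 6 degrees), then the opening, from -1 (shut) to 1 (fully open). A call has 1 to 8 rows; each row shifts and turns the commanded pose from where the row before left it; what a row does not reach is not made up. A row lasts 1/12 s, in which the tool goes at most 41.7 mm and 7.16 degrees, less where a joint would pass 70% of its speed; a pose out of reach is approached as far as the arm can. A call is refused whole if a number of a shift passes 1 or a number of a turn 1, either way. A call with a gripper value outside its range is refused whole. The fingers move at their own pace and stop on an object; "squeeze" is the grip in N (left out, the last holds). Time passes only in rows, so rows that do not move let the fingers close. It gives the time, the measured TCP pose, the force and the opening at its end, in the units of the state.
- sensors.sense(): the state, without advancing time (a new reading comes with each control period).
- capture(name): name is "scene" or "top"; returns a dict with "pixels" (420x560x3 uint8, red, green, blue), "z_map" (420x560 float32, mm along the optical axis (not along the pixel's ray), 0 where there is no reading), "fx", "fy", "cx", "cy" (pixels), "eye" and "rotation" of the camera in the world. Camera axes: x right, y down, z forward; pixel columns grow to the right and rows downward; lengths in mm; the calibration is good to about 2 mm. A picture is of the moment at which its call begins.
- order.finish_job(): hands the job in, once; it reports no verdict.
The state is a dict: "time_s": time; "joints": joint angles; "dq": joint speeds; "tau": joint torques, N m; "eef_pos": TCP position; "ee_rot": TCP orientation; "force": force on the tool from outside, world axes, zero at the start; "wrist_torque": the same for the moment, N m; "grip_width": opening from 0.0 (shut) to 1.0 (fully open).
Only numpy, scipy, OpenCV 4.12 (cv2) and the standard library are available. Lean on these libraries where they do the work, as an engineer would, in place of code of your own. Each camera call takes 0.05 s, during which the arm holds its last target. There are 200 camera calls.

TASK

The yellow wheel hub on the drying board has just been painted and must not be touched by the robot itself. Pick up the green-gripped tongs, close their tips on the yellow hub and lift it, upright, so that it hangs at least 10 cm clear above the board, and finish while still holding it there in the tongs for inspection. Leave the red and blue hubs and everything else on the table where they are.

Things in the scene. Friction and masses are not known exactly. Their poses are not given: they have to be found in the camera images.
- tongs_grip (a point): Middle of the tongs' grip, between the two green grips, half-way up (15 mm above the underside and the table), near the centre of mass. x runs to the tips, y to the left arm, z up. Each grip is an upright plate 70 mm long (x -35 to 35), 30 mm tall; open at rest they measure 58 mm over both, squeezed along y. The arms swing about a pin at x = -95.
- tongs_tip (a point): Midway between the green tip pads, 92 mm ahead of tongs_grip along x, same axes and height. Pads: 28 mm long, 24 mm tall. Their gap is 59 mm at rest and shrinks 2 mm per mm squeezed off the width over the grips: 54 mm there leaves a gap of about 50, and the pads meet the hub at about 44. Stop: about 34 (gap 10).
- tongs: The loose tongs: steel, green plastic grips and tips, about 80 g, 230 mm long, lying flat. Origin on the underside 15 mm below tongs_grip, same axes. A spring holds them open: about 3 N on each grip starts to close them, 6 to 7 N closes them to the hub's size. Both arms move alike.
- tongs_left: Left arm of the tongs (+y side: grip, blade, tip pad). Origin on the pin at the height of the tongs' underside. Its axes agree with the tongs' when open and turn clockwise from above by about 0.075 rad when closed on the hub.
- tongs_right: The right arm of the tongs (-y side), mirror image of the left; same origin.
- yellow_center (a point): Centre (half-way up, 18 mm above its underside) of the yellow painted wheel hub: an upright yellow cylinder 32 mm in diameter and 36 mm tall, about 26 g, with a small dark ring on top, loose on the drying board. This is the one to lift. Its middle stands 33 mm above the table at the start.
- yellow_hub: The yellow hub; origin at the centre of its underside, z its upright axis.
- red_center (a point): Centre of the red painted wheel hub: an upright red cylinder 32 mm in diameter and 36 mm tall, about 26 g, with a small dark ring on top, loose on the drying board. Leave it alone.
- blue_center (a point): Centre of the blue painted wheel hub: an upright blue cylinder 32 mm in diameter and 36 mm tall, about 26 g, with a small dark ring on top, loose on the drying board. Leave it alone.
- board_top (a point): Centre of the top face of the drying board, a plywood strip fixed to the table, 70 mm (x) by 250 mm (y), 15 mm high. The three hubs stand in a row along its y axis, at -90, 0 and +90 mm, in any order; its x axis points away from the robot, and the -x side in front of it is free of other things.
- drying_board: The drying board; origin at the centre of its underside, same axes.
- controller: Bystander: white hand-size control unit with a dark display, 110 x 70 x 38 mm, origin under its centre.
- tyre: Bystander: small wheel lying flat, black tyre 58 mm in diameter, 26 mm high, blue middle, origin under its centre.
- mouse: Bystander: black computer mouse, 105 x 62 x 31 mm, origin under its centre.
- screwdriver: Bystander: red-handled screwdriver 170 mm long, lying along its x, origin under its centre.
- beam: Bystander: grey plastic beam 100 x 16 x 16 mm, lying along its x, origin under its centre.
Things that resemble listed ones, but are neither listed nor needed, are in the scene too. What is shaped like the yellow_hub but turquoise is not meant.

How it is judged:
By the outcome, as a careful person would: the job done as asked, in the order asked, and still so for the second after the job is handed in, while the arm keeps its last pose, push and grip.
It also fails if it takes over 40 s, if anything falls off the work surface, if the arm or the gripper's body presses on something with over 40 N, if the wrist force passes 120 N, or if a joint passes its speed limit or range.

## Working session

There is one attempt and no reset: what is moved stays moved. The work goes in short steps, Python scripts to look and compute and a tool call to move; the robot and the scene stay as the last step left them, time stands still between calls to the robot, and variables do not carry over. Pictures are saved under pics/ and viewed, about 8 in all and at most 12, crops included, and the job is handed in when it is done.

Besides the shell and the picture viewer there is one more tool, called after "Request:" by a JSON object that holds its "op" and its "data". play_rows: Moves the arm, as the interface text tells. Its arguments: {"type":"object","properties":{"deltas":{"type":"array","items":{"type":"array","items":{"type":"number"}}},"squeeze":{"type":"number"}},"required":["deltas"]}

```bash
mkdir -p pics; cat > h.py <<'E'
import numpy as np, cv2
from rig import sensors, capture, order, ctrl
def cap(n):
    return capture(n)
def save(c,f,box=None,s=1):
    im=c["pixels"][:,:,::-1]
    if box: im=im[box[1]:box[3],box[0]:box[2]]
    cv2.imwrite("pics/"+f,cv2.resize(im,None,fx=s,fy=s,interpolation=cv2.INTER_CUBIC))
def ray(c,u,v):
    d=np.array([(u-c["cx"])/c["fx"],(v-c["cy"])/c["fy"],1.]); return np.array(c["rotation"])@d
def atz(c,u,v,z):
    r=ray(c,u,v); e=np.array(c["eye"]); return e+r*(z-e[2])/r[2]
def cloud(c):
    z=c["z_map"]; v,u=np.mgrid[:z.shape[0],:z.shape[1]]
    P=np.stack([(u-c["cx"])/c["fx"]*z,(v-c["cy"])/c["fy"]*z,z],-1)
    return P@np.array(c["rotation"]).T+np.array(c["eye"])
E
python3 - <<'E'
from h import *
a=cap("top");b=cap("scene")
save(a,"top0.png",s=1.42);save(b,"sc0.png",s=1.42)
for c in(a,b): print(c["eye"],c["rotation"],c["fx"],c["cx"],c["cy"])
s=sensors.sense();print(s, ctrl.tcp_to_grasp)
E
```

```text
[ 382.06377303  -45.46860479 1218.34099476] [-0.05511649  0.70541645 -0.70370606  0.06440172] 390.7561600231131 279.4416549057861 223.62061760812236
[1230.52925701  742.03403074  716.17652448] [-0.16037609  0.30063927  0.82651097 -0.4480794 ] 408.2094976008603 280.07211068370947 210.0241844313565
{'time_s': 0.1, 'joints': array([-1.54139263e+00,  3.13393578e-01,  1.49837235e+00,  2.85227909e-05,
        1.33100815e+00, -2.23426255e-01]), 'dq': array([-3.91814831e-04, -1.09696229e-03, -3.54787786e-03,  1.29455312e-04,
       -4.90551085e-04,  5.34064015e-05]), 'tau': array([ 1.11570389e-03, -4.12904298e+01, -2.60144699e+01, -2.43592431e-04,
        3.01629290e-03, -1.14018891e-05]), 'eef_pos': array([ 131.30092082, -508.07365136,  230.78831562]), 'ee_rot': array([-5.86594688e-04,  9.92020517e-01,  1.26075154e-01,  7.10022789e-05]), 'force': array([-0.41543419, -0.33512261, -0.22014168]), 'wrist_torque': array([ 0.00916312, -0.0164149 ,  0.07758166]), 'grip_width': 0.9955623073312416} -18.700000000000003
```

View pics/top0.png

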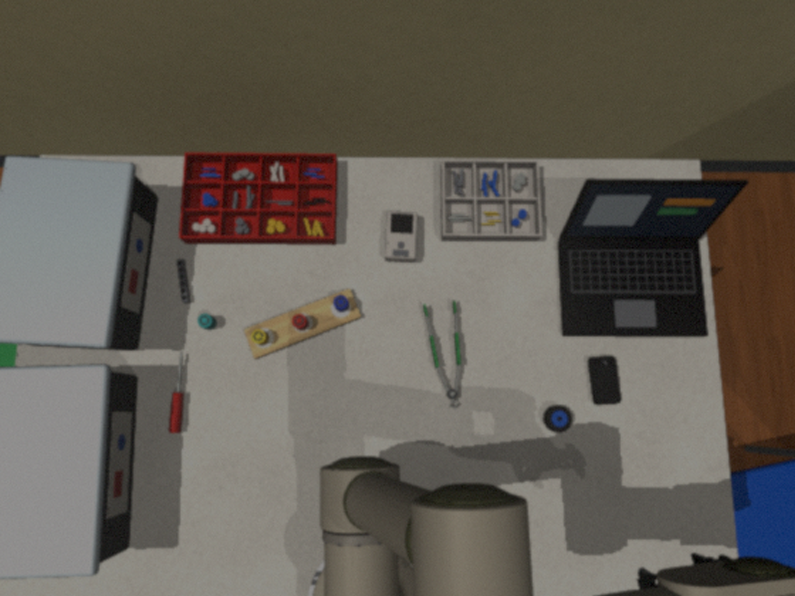

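View pics/sc0.png

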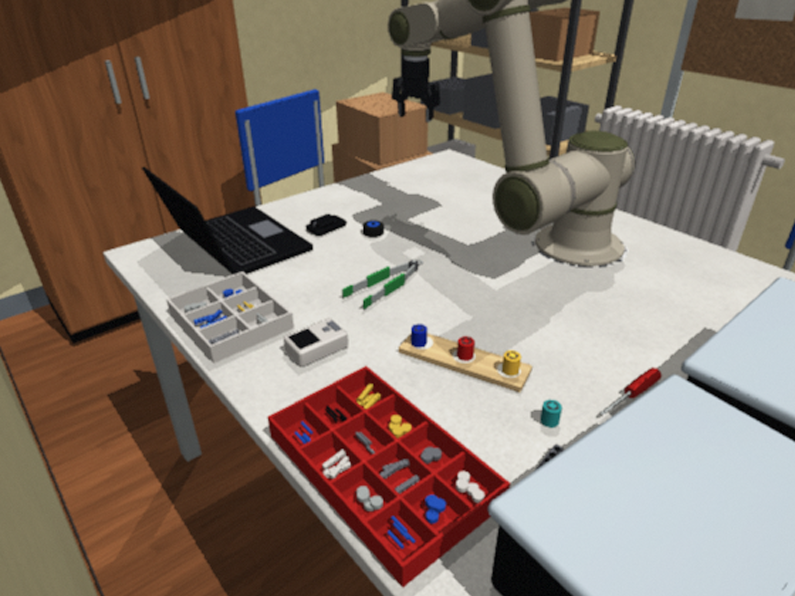

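```bash
cat >> h.py <<'E'
from scipy.spatial.transform import Rotation as R
_capture=capture
def cap(n):
    c=_capture(n); q=c["rotation"]; c["rotation"]=R.from_quat(q,scalar_first=True).as_matrix(); return c
E
python3 - <<'E'
from h import *
a=cap("top")
save(a,"topc.png",(160,190,340,300),4.4)
P=cloud(a); print(P[230,250],P[330,200], P[224,280])
hsv=cv2.cvtColor(a["pixels"],cv2.COLOR_RGB2HSV)
print(hsv[237,183],hsv[226,212],hsv[213,240],hsv[247,306],hsv[247,323])
E
```

```text
[ 5.69539987e+02  3.13752749e+01 -2.25659577e-02] [264.06794337 177.66218567   0.28400313] [588.60711104 -63.1188607    2.61838035]
[ 27 155 115] [  2 129  85] [116 160 107] [63 98 91] [63 90 93]
```

View pics/topc.png

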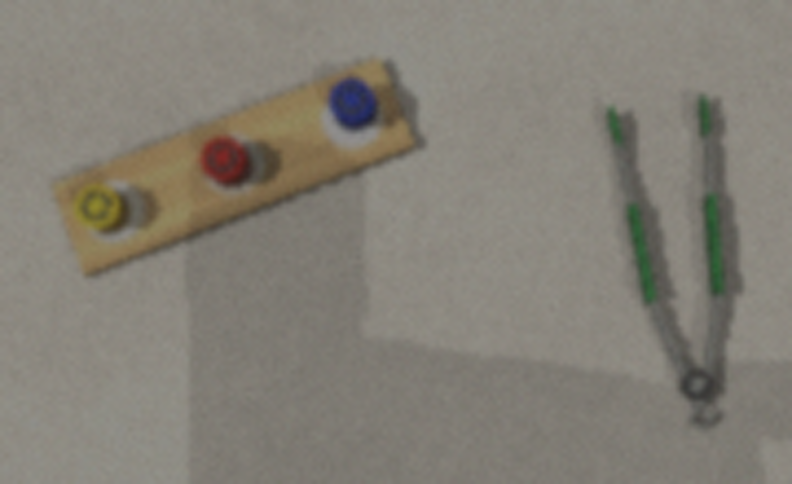

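```bash
cat > m.py <<'E'
from h import *
def meas(n,boxes=None,):
    a=cap(n);P=cloud(a);hsv=cv2.cvtColor(a["pixels"],cv2.COLOR_RGB2HSV).astype(int)
    H,S=hsv[...,0],hsv[...,1]
    for nm,m in dict(green=(H>50)&(H<75)&(S>70),yel=(H>22)&(H<33)&(S>110),red=((H<6)|(H>174))&(S>110),blue=(H>110)&(H<125)&(S>110)).items():
        m=m&(P[...,0]>380)&(P[...,0]<760)&(P[...,1]>-260)&(P[...,1]<260)&(P[...,2]>8)
        k,lab,st,ce=cv2.connectedComponentsWithStats(m.astype(np.uint8))
        for i in range(1,k):
            if st[i,4]<12: continue
            p=P[lab==i]; zt=np.percentile(p[:,2],90); q=p[p[:,2]>zt-6]
            print(n,nm,st[i,4],ce[i].round(1),"top",zt.round(1),"mean",q.mean(0).round(1),"min",q.min(0).round(1),"max",q.max(0).round(1))
    return a,P
if __name__=="__main__":
    a,P=meas("top"); meas("scene")
    f=lambda x,y,z:atz(a,(x+.5)/4.4-.5+160,(y+.5)/4.4-.5+190,z).round(1)
    for t,x,y,z in [("yel",97,206,51),("red",226,158,51),("blu",352,100,51),("pin",697,385,25),("tipL",615,126,27),("tipR",705,116,27),("gL",642,254,30),("gR",714,246,30),("b1",55,183,15),("b2",89,274,15),("b3",422,143,15),("b4",380,58,15)]: print(t,f(x,y,z))
E
python3 m.py
```

```text
top green 48 [321.9 245. ] top 31.4 mean [ 519.9 -191.4   29.3] min [ 488.5 -194.7   25.7] max [ 553.1 -188.5   34.1]
top green 45 [305.4 247.1] top 32.8 mean [ 515.3 -140.1   30.6] min [ 482.  -148.2   27.3] max [ 543.9 -133.2   34.3]
top yel 89 [181.7 236.6] top 53.8 mean [538.9 229.5  66.6] min [382.1 -45.5  47.8] max [ 555.   247.9 1218.3]
top red 25 [199.4 168.7] top 42.3 mean [759.4 189.6  40.4] min [757.8 171.   37.1] max [760.  207.1  47.4]
top red 46 [221.8 169. ] top 40.6 mean [759.3 118.9  40.3] min [758.1  84.9  38.1] max [760.  156.8  43.2]
top red 80 [210.8 226.2] top 53.9 mean [573.9 147.3  51. ] min [561.5 133.8  48. ] max [586.2 161.3  56.5]
top blue 55 [239.9 213.4] top 53.9 mean [613.   59.9  51.6] min [601.2  46.9  48. ] max [626.1  71.7  59.5]
scene green 97 [266.1 193.8] top 27.4 mean [ 523.2 -184.3   25.8] min [ 490.1 -191.8   21.6] max [ 555.  -177.4   30.5]
scene green 89 [277.5 199.3] top 27.7 mean [ 514.9 -133.    25.7] min [ 482.2 -143.    21.8] max [ 546.6 -123.6   29.6]
scene green 39 [244.9 204.1] top 25.1 mean [ 612.2 -179.7   23.2] min [ 598.4 -183.4   19.7] max [ 626.2 -175.2   26.6]
scene green 30 [258.4 211.8] top 24.4 mean [ 606.9 -115.6   22.7] min [ 594.1 -120.3   18.9] max [ 618.2 -111.5   26. ]
scene yel 15 [359.9 249.4] top 51.2 mean [541.1 234.6  50. ] min [533.3 224.7  48. ] max [549.8 243.   52.2]
scene red 163 [327.5 245. ] top 50.4 mean [577.7 155.6  49.1] min [558.4 139.7  44.6] max [591.8 169.2  52.3]
scene blue 141 [294.5 236. ] top 50.3 mean [619.1  68.3  49.1] min [602.6  51.6  44.9] max [631.3  82.4  52.1]
yel [541.5 233.   51. ]
red [575.  146.1  51. ]
blu [615.9  60.5  51. ]
pin [ 421.9 -178.2   25. ]
tipL [ 602.8 -122.9   27. ]
tipR [ 610.2 -186.6   27. ]
gL [ 511.9 -140.8   30. ]
gR [ 517.6 -191.    30. ]
b1 [562.6 271.8  15. ]
b2 [498.4 245.1  15. ]
b3 [592.2  13.5  15. ]
b4 [653.9  44.3  15. ]
```

Request:
{"op": "play_rows", "data": {"deltas": [[0.69,0.61,-0.18,0,0,-0.09,1],[0.69,0.61,-0.18,0,0,-0.09,1],[0.69,0.61,-0.18,0,0,-0.09,1],[0.69,0.61,-0.18,0,0,-0.09,1],[0.69,0.61,-0.18,0,0,-0.09,1],[0.69,0.61,-0.18,0,0,-0.09,1],[0.69,0.61,-0.18,0,0,-0.09,1]], "squeeze": 20}}

```text
time_s: 0.83
eef_pos: [325.5, -336.1, 180.6]
ee_rot: [0.0, 0.996, 0.093, 0.0]
force: [0.4, -0.4, -0.2]
grip_width: 0.997
```

Request:
{"op": "play_rows", "data": {"deltas": [[0.69,0.61,-0.18,0,0,-0.09,1],[0.69,0.61,-0.18,0,0,-0.09,1],[0.69,0.61,-0.18,0,0,-0.09,1],[0.69,0.61,-0.18,0,0,-0.09,1],[0.69,0.61,-0.18,0,0,-0.09,1],[0.69,0.61,-0.18,0,0,-0.09,1],[0.69,0.61,-0.18,0,0,-0.09,1],[0,0,0,0,0,0,1]]}}

```text
time_s: 1.5
eef_pos: [520.3, -162.5, 129.0]
ee_rot: [-0.001, 0.998, 0.062, -0.0]
force: [-0.2, -0.4, 0.2]
grip_width: 1.001
```

Request:
{"op": "play_rows", "data": {"deltas": [[-0.04,-0.03,-0.5,0,0,0,1],[-0.04,-0.03,-0.5,0,0,0,1],[0,0,-0.5,0,0,0,1],[0,0,-0.4,0,0,0,1],[0,0,0,0,0,0,1]]}}

```text
time_s: 1.92
eef_pos: [512.8, -168.5, 51.6]
ee_rot: [-0.002, 0.998, 0.06, -0.002]
force: [0.0, 0.0, -0.3]
grip_width: 1.001
```

```bash
python3 - <<'E'
from h import *
c=cap("scene"); save(c,"sc1.png",(215,140,345,240),6); print(sensors.sense()["eef_pos"])
E
```

```text
[ 513.72202628 -168.88420598   53.50397637]
```

View pics/sc1.png

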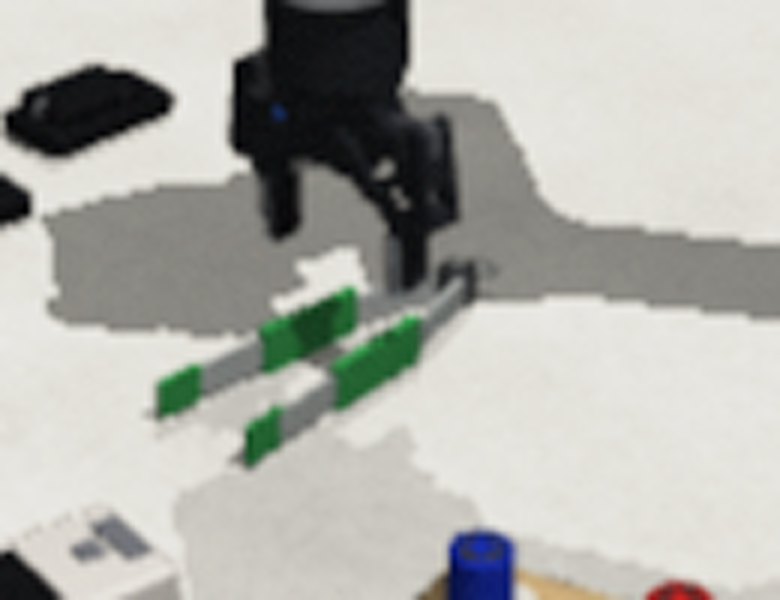

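```bash
python3 - <<'E'
from h import *
c=cap("scene");P=cloud(c);s=sensors.sense();t=s["eef_pos"];print(t)
m=(P[...,2]>t[2]+5)&(P[...,2]<t[2]+45)&(abs(P[...,0]-t[0])<50)&(abs(P[...,1]-t[1])<90)
k,l,st,ce=cv2.connectedComponentsWithStats(m.astype(np.uint8))
for i in range(1,k):
    if st[i,4]>10:p=P[l==i];print(st[i,4],ce[i],p.mean(0).round(1),p.min(0).round(1),p.max(0).round(1))
f=lambda x,y,z:atz(c,(x+.5)/6-.5+215,(y+.5)/6-.5+140,z).round(1)
# top edge corners of grips z=30 (front=outer-left face?)
for q in [(262,333),(356,290),(334,361),(421,320),(158,385),(199,367),(247,424),(281,406)]: print(q,f(*q,30 if q[0]>255 and q[1]<370 else 27))
E
```

```text
[ 514.4490339  -169.30918914   54.731061  ]
63 [261.3015873  173.87301587] [ 520.5 -209.1   83.5] [ 508.2 -222.9   64.9] [ 530.4 -202.9   99.4]
62 [282.40322581 183.72580645] [ 510.6 -113.5   84.2] [ 495.1 -124.6   65.8] [ 521.7 -106.8   99.3]
(262, 333) [ 557.3 -180.3   30. ]
(356, 290) [ 489.  -183.4   30. ]
(334, 361) [ 545.5 -132.5   30. ]
(421, 320) [ 482.5 -135.    30. ]
(158, 385) [ 628.4 -177.5   27. ]
(199, 367) [ 601.3 -178.1   27. ]
(247, 424) [ 615.2 -117.1   27. ]
(281, 406) [ 591.4 -119.4   27. ]
```

Request:
{"op": "play_rows", "data": {"deltas": [[0.08,0.13,-0.3,0,0,0,1],[0,0,-0.4,0,0,0,1],[0,0,-0.4,0,0,0,1],[0,0,-0.1,0,0,0,1],[0,0,0,0,0,0,1],[0,0,0,0,0,0,1]]}}

```text
time_s: 2.52
eef_pos: [518.2, -164.0, 7.2]
ee_rot: [0.0, 0.998, 0.06, 0.0]
force: [-1.0, 0.6, 0.6]
grip_width: 1.002
```

Request:
{"op": "play_rows", "data": {"deltas": [[0,0,-0.12,0,0,0,0.6],[0,0,-0.11,0,0,0,0.5],[0,0,0,0,0,0,0.45],[0,0,0,0,0,0,0.4],[0,0,0,0,0,0,0.4],[0,0,0,0,0,0,0.4]], "squeeze": 20}}

```text
time_s: 3.02
eef_pos: [517.7, -164.0, -2.6]
ee_rot: [0.0, 0.998, 0.06, 0.0]
force: [-0.7, -1.0, -1.0]
grip_width: 0.699
```

Request:
{"op": "play_rows", "data": {"deltas": [[0,0,0,0,0,0,0.35],[0,0,0,0,0,0,0.3],[0,0,0,0,0,0,0.25],[0,0,0,0,0,0,0.22],[0,0,0,0,0,0,0.22],[0,0,0,0,0,0,0.22]]}}

```text
time_s: 3.52
eef_pos: [518.3, -164.2, -1.7]
ee_rot: [0.0, 0.998, 0.06, 0.001]
force: [-1.3, 0.8, 8.1]
grip_width: 0.61
```

```bash
python3 - <<'E'
from h import *
c=cap("scene"); save(c,"sc2.png",(215,140,345,240),6); s=sensors.sense();print(s["eef_pos"],s["grip_width"]*85,s["force"])
E
```

```text
[ 518.28686025 -164.21048791   -1.73864198] 51.740647945483516 [-1.07322616  0.3253196   8.43253066]
```

View pics/sc2.png

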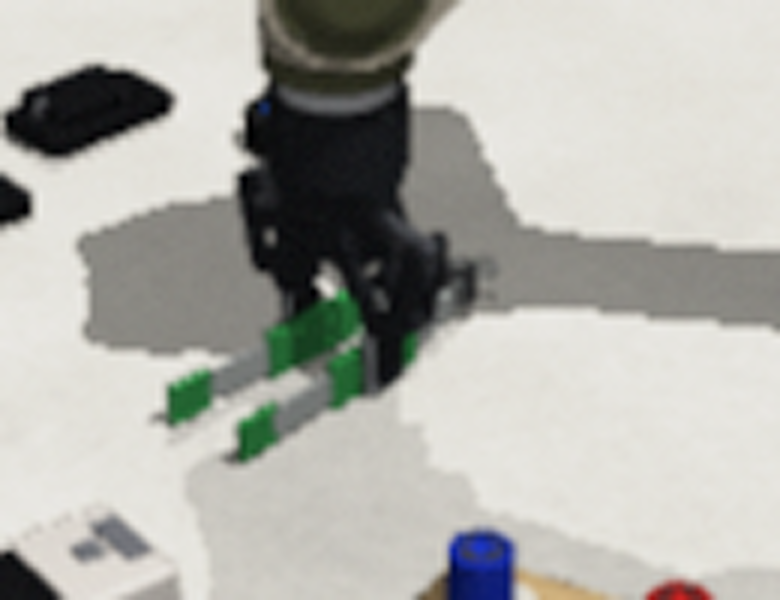

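Request:
{"op": "play_rows", "data": {"deltas": [[0,0,0.2,0,0,0,0.22],[0,0,0.4,0,0,0,0.22],[0,0,0.5,0,0,0,0.22],[0,0,0.5,0,0,0,0.22],[0,0,0.5,0,0,0,0.22],[0,0,0.4,0,0,0,0.22],[0,0,0,0,0,0,0.22],[0,0,0,0,0,0,0.22]]}}

```text
time_s: 4.23
eef_pos: [517.8, -163.9, 97.6]
ee_rot: [0.0, 0.998, 0.06, 0.0]
force: [-0.1, -0.4, -0.3]
grip_width: 0.608
```

```bash
cat > g.py <<'E'
from h import *
def greens(n,zlo=8):
    a=cap(n);P=cloud(a);hsv=cv2.cvtColor(a["pixels"],cv2.COLOR_RGB2HSV).astype(int)
    H,S=hsv[...,0],hsv[...,1]; t=sensors.sense()["eef_pos"]
    m=(H>50)&(H<75)&(S>70)&(abs(P[...,0]-t[0])<170)&(abs(P[...,1]-t[1])<170)&(P[...,2]>zlo)&(P[...,2]<t[2]+80)
    k,l,st,ce=cv2.connectedComponentsWithStats(m.astype(np.uint8))
    for i in range(1,k):
        if st[i,4]>8:
            p=P[l==i];print(n,st[i,4],ce[i].round(1),"med",np.median(p,0).round(1),"min",p.min(0).round(1),"max",p.max(0).round(1))
    return a,P
if __name__=="__main__":
    s=sensors.sense();print(s["eef_pos"],s["ee_rot"],s["grip_width"]*85,s["force"],s["time_s"])
    greens("scene");greens("top")
E
python3 g.py
```

```text
[ 517.77670914 -163.94412157   97.63860819] [2.75515706e-04 9.98174718e-01 6.03900536e-02 4.43792445e-04] 51.688792175613905 [-0.06426115 -0.35697252 -0.29903887] 4.2333
scene 193 [267.9 169.6] med [ 528.7 -178.2  116.2] min [ 482.1 -193.1   98.3] max [ 554.4 -126.7  160.7]
scene 21 [282.8 170. ] med [ 488.  -137.4  120.4] min [ 478.9 -143.2  104.3] max [ 522.  -101.4  150.2]
scene 48 [244.9 178.2] med [ 611.6 -171.7  115.1] min [ 598.4 -177.7  102.1] max [ 624.4 -168.2  125. ]
scene 39 [256.5 183.9] med [ 605.8 -119.7  116. ] min [ 593.3 -124.6  104.8] max [ 616.8 -115.8  125.7]
```

Request:
{"op": "play_rows", "data": {"deltas": [[-0.13,0.35,0,0,0,0.1,0.22],[-0.26,0.7,0,0,0,0.21,0.22],[-0.26,0.7,0,0,0,0.21,0.22],[-0.26,0.7,0,0,0,0.21,0.22],[-0.26,0.7,0,0,0,0.21,0.22],[-0.26,0.7,0,0,0,0.21,0.22],[-0.26,0.7,0,0,0,0.21,0.22]]}}

```text
time_s: 4.92
eef_pos: [448.8, 19.4, 96.3]
ee_rot: [-0.0, 0.991, 0.132, -0.001]
force: [0.8, -0.9, -0.9]
grip_width: 0.61
```

Request:
{"op": "play_rows", "data": {"deltas": [[-0.26,0.7,0,0,0,0.21,0.22],[-0.26,0.7,0,0,0,0.21,0.22],[-0.26,0.7,0,0,0,0.21,0.22],[-0.26,0.7,0,0,0,0.21,0.22],[-0.26,0.7,0,0,0,0.21,0.22],[-0.13,0.35,0,0,0,0.11,0.22],[0,0,0,0,0,0,0.22],[0,0,0,0,0,0,0.22]]}}

```text
time_s: 5.58
eef_pos: [392.4, 172.2, 96.6]
ee_rot: [0.0, 0.981, 0.192, -0.001]
force: [0.8, -0.1, -1.0]
grip_width: 0.61
```

```bash
python3 - <<'E'
from g import *
s=sensors.sense();print(s["eef_pos"],s["ee_rot"],s["grip_width"]*85,s["force"],s["time_s"])
greens("scene");a,P=greens("top");save(a,"top3.png",(130,190,270,290),5.6)
E
```

```text
[392.38936241 172.22384116  96.59104857] [ 3.91241049e-05  9.81424369e-01  1.91847986e-01 -7.45862937e-04] 51.86309507132904 [ 0.82925877 -0.11306223 -1.00348099] 5.5833
scene 77 [373.4 197.2] med [409.7 159.5 123.2] min [369.3 140.2 106.5] max [437.4 172.5 131.2]
scene 35 [388.6 202.1] med [403.1 205.7 125.1] min [361.8 183.7 110.1] max [421.4 216.5 128.4]
scene 27 [362.2 213.9] med [494.  191.6 119.2] min [474.5 182.6 102.4] max [501.  195.5 124.9]
scene 23 [381.3 218.2] med [475.3 239.9 122.7] min [456.6 230.4 105.1] max [481.8 243.4 125.5]
top 12 [193.1 252.3] med [486.1 181.1 127.3] min [476.1 178.  122.8] max [496.  185.  128.8]
top 13 [176.1 259.8] med [465.5 228.3 124.4] min [456.8 222.4 119.7] max [473.5 233.9 126.7]
```

View pics/top3.png

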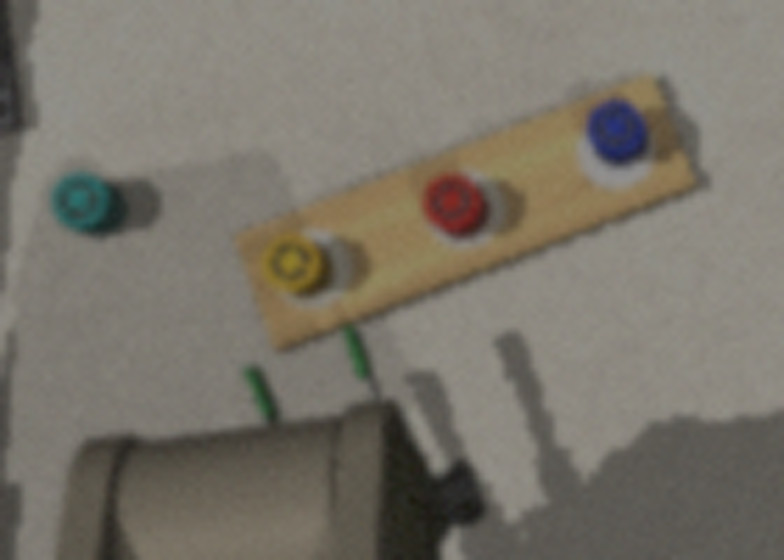

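```bash
python3 - <<'E'
from g import *
s=sensors.sense();t=s["eef_pos"]
yaw=.386;X=np.array([np.cos(yaw),np.sin(yaw)]);Y=np.array([-X[1],X[0]])
a=cap("top")
f=lambda x,y,z:atz(a,(x+.5)/5.6-.5+130,(y+.5)/5.6-.5+190,z)
L=f(262,396,126);Rr=f(357,353,126);h=f(292,263,51)
print(L,Rr,(L+Rr)/2,h)
tip=t[:2]+92*X; print("pred tip",tip)
for n,T in(("pix",((L+Rr)/2)[:2]),("pred",tip)): d=h[:2]-T; print(n,"fwd",d@X,"lat",d@Y)
# hub from scene/top cloud
for n in("top","scene"):
    c=cap(n);P=cloud(c);q=P[(P[...,2]>46)&(P[...,2]<60)&(np.hypot(P[...,0]-541,P[...,1]-233)<28)]
    (cx,cy),r=cv2.minEnclosingCircle(q[:,:2].astype(np.float32)); print(n,len(q),q.mean(0),cx,cy,r)
E
```

```text
[464.18759253 226.8478941  126.        ] [485.70406932 180.61189791 126.        ] [474.94583093 203.72989601 126.        ] [541.08819814 232.75400301  51.        ]
pred tip [478.27707758 206.00715702]
pix fwd 72.20293386820904 lat 1.9869246222778087
pred fwd 68.25943599771114 lat 1.1313858722738124
top 87 [541.73163248 232.66048857  50.71697622] 541.6482543945312 233.17425537109375 15.96724796295166
scene 83 [544.0327298  239.76903798  49.39147982] 543.476318359375 237.761962890625 16.975223541259766
```

Request:
{"op": "play_rows", "data": {"deltas": [[-0.01,0.02,-0.3,0,0,0,0.22],[0,0,-0.4,0,0,0,0.22],[0,0,-0.4,0,0,0,0.22],[0,0,-0.4,0,0,0,0.22],[0,0,-0.3,0,0,0,0.22],[0,0,-0.18,0,0,0,0.22],[0,0,0,0,0,0,0.22],[0,0,0,0,0,0,0.22]]}}

```text
time_s: 6.5
eef_pos: [392.8, 172.7, 18.3]
ee_rot: [-0.0, 0.982, 0.191, -0.0]
force: [0.2, 0.0, -0.5]
grip_width: 0.609
```

```bash
python3 - <<'E'
from g import *
s=sensors.sense();print(s["eef_pos"],s["ee_rot"],s["grip_width"]*85,s["force"],s["time_s"])
c,P=greens("scene");save(c,"sc4.png",(310,190,430,280),6.5)
E
```

```text
[392.75212142 172.65455193  18.26839482] [-7.98874925e-06  9.81610545e-01  1.90894571e-01 -2.20469215e-05] 51.74332848274954 [ 0.18918194  0.04858755 -0.4596459 ] 6.5
scene 74 [370.  220.6] med [410.4 160.7  44.8] min [370.5 142.2  25.3] max [433.9 173.2  53.5]
scene 34 [384.7 226.1] med [403.3 207.9  47.4] min [369.2 188.5  24.3] max [418.4 214.9  49.4]
scene 25 [359.2 237.4] med [493.7 191.7  41. ] min [475.7 182.7  27. ] max [501.1 195.9  47.1]
scene 20 [377.5 242.5] med [474.8 240.1  44.6] min [454.5 228.5  27.1] max [482.4 242.8  46.9]
```

View pics/sc4.png

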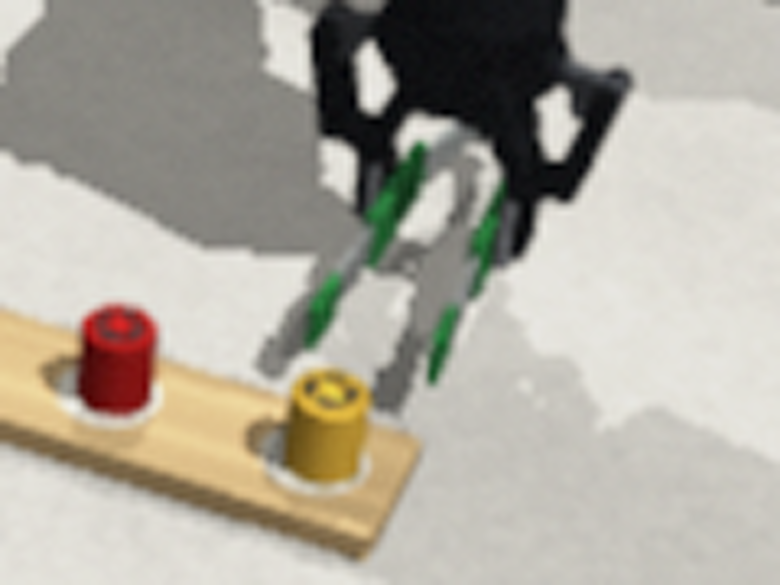

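Request:
{"op": "play_rows", "data": {"deltas": [[0.2,0.08,0,0,0,0,0.22],[0.23,0.095,0,0,0,0,0.22],[0.23,0.095,0,0,0,0,0.22],[0.23,0.095,0,0,0,0,0.22],[0.23,0.095,0,0,0,0,0.22],[0.23,0.095,0,0,0,0,0.22],[0,0,0,0,0,0,0.22],[0,0,0,0,0,0,0.22]]}}

```text
time_s: 7.22
eef_pos: [446.9, 195.2, 18.4]
ee_rot: [0.0, 0.982, 0.191, 0.0]
force: [-0.1, -0.1, -1.3]
grip_width: 0.617
```

```bash
python3 - <<'E'
from g import *
s=sensors.sense();print(s["eef_pos"],s["ee_rot"],s["grip_width"]*85,s["force"],s["time_s"])
c,P=greens("scene");a,_=greens("top")
f=lambda c,b:cv2.resize(c["pixels"][b[1]:b[3],b[0]:b[2],::-1],(390,390),interpolation=cv2.INTER_CUBIC)
cv2.imwrite("pics/d5.png",np.hstack([f(c,(320,215,385,280)),f(a,(150,205,215,270))]))
E
```

```text
[446.93767054 195.23686564  18.4329917 ] [1.55039283e-05 9.81530959e-01 1.91302884e-01 4.27253013e-04] 52.42868641645293 [-0.1198509  -0.06074095 -1.34194752] 7.2167
scene 78 [363.7 231.1] med [464.7 183.   45.3] min [424.3 164.4  24.4] max [489.6 193.3  53. ]
scene 35 [378.9 236.8] med [457.2 230.   47.6] min [425.1 211.4  29. ] max [474.8 238.7  63.8]
scene 29 [352.1 249. ] med [544.5 212.9  41.6] min [524.8 190.4  12.4] max [555.1 217.7  47.7]
scene 22 [371.3 254.2] med [525.7 262.6  44.4] min [508.4 251.9  27.9] max [533.7 265.1  47.6]
top 13 [191.2 237.2] med [540.5 206.3  45.4] min [531.6 200.5  41.9] max [549.7 209.8  47.7]
top 9 [204.3 274. ] med [429.5 161.9  50.6] min [423.6 158.6  44.7] max [438.7 163.7  53.8]
```

View pics/d5.png

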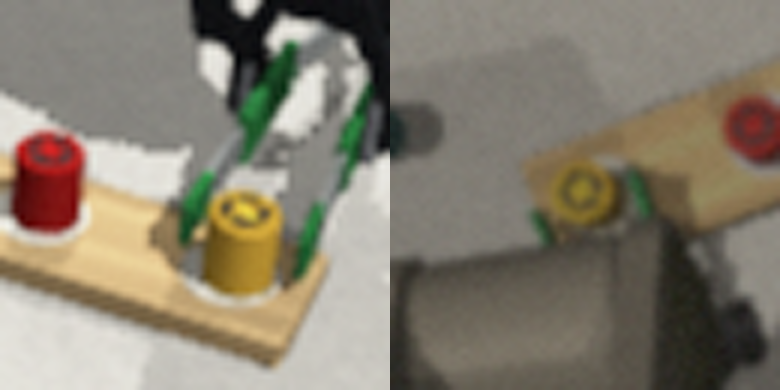

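Request:
{"op": "play_rows", "data": {"deltas": [[0.13,0.05,0,0,0,0,0.22],[0.12,0.05,0,0,0,0,0.22],[0,0,0,0,0,0,0.22],[0,0,0,0,0,0,0.22]]}}

```text
time_s: 7.65
eef_pos: [456.7, 199.1, 18.1]
ee_rot: [0.0, 0.982, 0.191, 0.0]
force: [-0.3, 0.3, -1.2]
grip_width: 0.609
```

Request:
{"op": "play_rows", "data": {"deltas": [[0,0,0,0,0,0,0.17],[0,0,0,0,0,0,0.13],[0,0,0,0,0,0,0.1],[0,0,0,0,0,0,0.07],[0,0,0,0,0,0,0.05],[0,0,0,0,0,0,0.03],[0,0,0,0,0,0,0.01],[0,0,0,0,0,0,0.01]], "squeeze": 25}}

```text
time_s: 8.32
eef_pos: [456.5, 199.1, 18.2]
ee_rot: [-0.0, 0.982, 0.191, -0.0]
force: [-1.2, 0.8, 1.1]
grip_width: 0.513
```

```bash
python3 - <<'E'
from g import *
s=sensors.sense();print(s["eef_pos"],s["ee_rot"],s["grip_width"]*85,s["force"],s["time_s"])
c,P=greens("scene");a,_=greens("top")
f=lambda c,b:cv2.resize(c["pixels"][b[1]:b[3],b[0]:b[2],::-1],(390,390),interpolation=cv2.INTER_CUBIC)
cv2.imwrite("pics/d6.png",np.hstack([f(c,(320,215,385,280)),f(a,(150,205,215,270))]))
E
```

```text
[456.45049901 199.12440034  18.1631805 ] [-2.75689433e-05  9.81544317e-01  1.91234813e-01 -8.94203396e-06] 43.577358465225025 [-1.16640825  0.80993959  1.06190007] 8.3167
scene 80 [364.1 233.4] med [472.7 188.7  44.9] min [433.8 171.7  24. ] max [496.4 202.9  54.6]
scene 35 [376.1 239.3] med [468.6 229.9  44.9] min [432.7 211.1  27. ] max [481.4 237.1  48.3]
scene 17 [352.5 253.8] med [558.9 226.7  40. ] min [525.3 197.9  13.8] max [562.9 228.5  45.7]
scene 25 [367.1 256.4] med [540.4 258.4  41.9] min [520.6 249.   25.6] max [547.6 263.4  44.6]
top 9 [202.4 271.2] med [438.5 168.8  47.5] min [432.6 165.9  41.2] max [444.4 169.2  49.3]
```

View pics/d6.png

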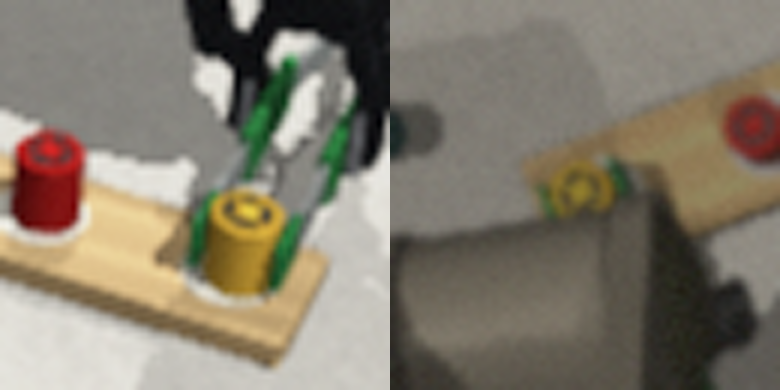

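Request:
{"op": "play_rows", "data": {"deltas": [[0,0,0,0,0,0,-0.03],[0,0,0,0,0,0,-0.07],[0,0,0,0,0,0,-0.1],[0,0,0,0,0,0,-0.1],[0,0,0,0,0,0,-0.1],[0,0,0.1,0,0,0,-0.1],[0,0,0.2,0,0,0,-0.1],[0,0,0.2,0,0,0,-0.1]], "squeeze": 25}}

```text
time_s: 9.08
eef_pos: [456.5, 199.0, 38.7]
ee_rot: [0.0, 0.982, 0.191, -0.0]
force: [-0.5, -0.9, -0.6]
grip_width: 0.515
```

Request:
{"op": "play_rows", "data": {"deltas": [[0,0,0.4,0,0,0,-0.1],[0,0,0.5,0,0,0,-0.1],[0,0,0.5,0,0,0,-0.1],[0,0,0.5,0,0,0,-0.1],[0,0,0.5,0,0,0,-0.1],[0,0,0.4,0,0,0,-0.1],[0,0,0.2,0,0,0,-0.1],[0,0,0,0,0,0,-0.1]]}}

```text
time_s: 9.75
eef_pos: [457.2, 199.2, 160.1]
ee_rot: [0.0, 0.982, 0.191, 0.002]
force: [0.7, 0.1, -0.9]
grip_width: 0.518
```

Request:
{"op": "play_rows", "data": {"deltas": [[0,0,0,0,0,0,-0.1],[0,0,0,0,0,0,-0.1],[0,0,0,0,0,0,-0.1],[0,0,0,0,0,0,-0.1]]}}

```text
time_s: 10.08
eef_pos: [456.2, 199.0, 157.3]
ee_rot: [-0.0, 0.982, 0.191, -0.001]
force: [0.6, 0.0, -0.7]
grip_width: 0.512
```

```bash
python3 - <<'E'
from g import *
s=sensors.sense();print(s["eef_pos"],s["ee_rot"],s["grip_width"]*85,s["force"],s["time_s"])
c,P=greens("scene");save(c,"sc7.png",(270,150,430,270),4.9)
hsv=cv2.cvtColor(c["pixels"],cv2.COLOR_RGB2HSV).astype(int)
m=(hsv[...,0]>17)&(hsv[...,0]<33)&(hsv[...,1]>170)&(P[...,2]>80)&(P[...,2]<250)&(np.hypot(P[...,0]-543,P[...,1]-237)<60)
q=P[m];print("hub",len(q),q.mean(0),np.percentile(q,[2,98],axis=0))
E
```

```text
[456.18000379 198.99502791 157.31414315] [-4.23846382e-06  9.81555461e-01  1.91176031e-01 -7.75900951e-04] 43.5159934409764 [ 0.63323141  0.02394039 -0.6725327 ] 10.0833
scene 82 [369.8 190.4] med [471.6 190.  183.4] min [434.4 171.6 165.6] max [499.3 203.  190.2]
scene 41 [382.8 195.9] med [471.3 231.1 183.7] min [432.6 211.1 163.2] max [483.4 236.9 188.8]
scene 19 [357.8 209.4] med [558.6 225.9 177.9] min [548.2 220.4 164.1] max [561.4 229.  183.8]
scene 34 [373.5 212.1] med [541.3 259.1 179.3] min [520.5 250.  160.7] max [547.2 262.3 183.8]
hub 168 [550.76352919 243.38918692 176.29642272] [[535.63735334 225.50545046 157.32530505]
 [557.90030441 254.96323917 189.7964418 ]]
```

View pics/sc7.png

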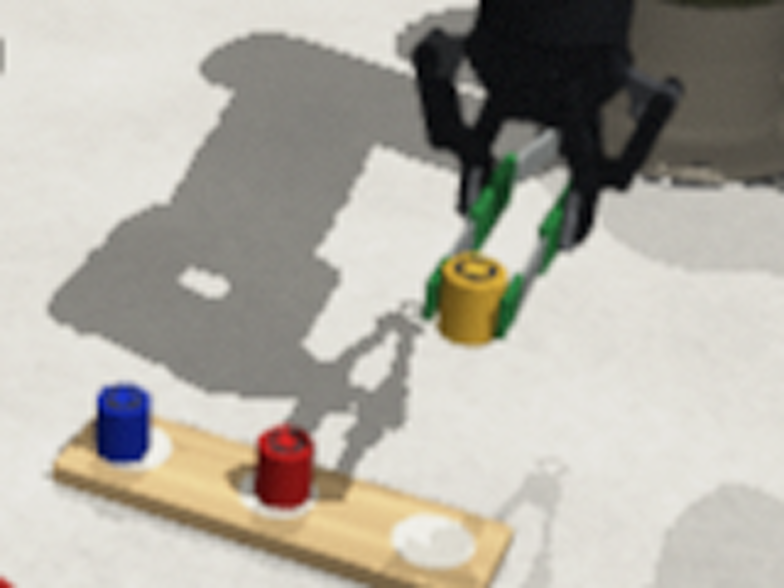

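```bash
python3 -c "
from h import *
print(order.finish_job())"
```

```text
the job is handed in; nothing more can be done
None
```

I picked up the tongs by their green grips and closed the tips on the yellow hub. I then lifted it and handed the job in at about 10 s with the hub still held in the tongs.

**Last checks:**
- **Height:** the underside of the hub was at about z = 154–157 mm, roughly 14 cm clear of the board top.
- **Upright and steady:** in the last picture the hub looks upright between the pads. The width over the grips held at 43.5 mm through the lift, close to the 44 mm at which the pads meet the hub.
- **Surroundings:** the red and blue hubs look undisturbed on the board, and the robot itself never touched the yellow hub. I did not check the other things on the table again after the lift.

**Disagreement:** the two cameras differed by 5–8 mm in y, mostly because the scene camera sees the sides of things. I aimed with the top camera, checked the tips against the hub from near, and moved 10 mm further forward before closing.

**Force:** the highest force reading I saw was about 8 N, when the gripper first closed on the tongs at the table.

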